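# Set the test kiln: vent shut, heat dial clicked round to two dots

## Task

Set the loaded test kiln for its firing: slide the vent on its lid fully shut, and turn the knurled heat dial clockwise until its white pointer clicks in at the two dots. Do both with a fingertip only, pushing and dragging, pinching neither the dial nor the vent's lip, and leave the raw clay pot, the clay skull and the hand tools beside the kiln where they are.

Things in the scene. Friction and masses are not known exactly. Their poses are not given: they have to be found in the camera images.
- kiln: Fixed bench kiln: bright drum (190 mm across, lid top at height 200 mm) and, left of it, a dark grey control box (150 x 150 mm, black top panel at 87 mm). Origin on the counter between them; x to the kiln's back (away from the robot), y left, z up. Drum axis at x 0, y -85 mm; box centre at x -20, y 95 mm. Lid handle juts 32 mm out of the drum's front at height 181 mm.
- dial_top (a point): Centre of the heat dial's flat top, on its vertical axis, at height 97.5 mm. The dial is a black knurled disc 60 mm across lying flat on the panel; the flat top is 53 mm across, 10.5 mm above the panel, with a bevelled edge. It turns but does not press in. The frame's axes are the kiln's.
- heat_dial (a joint): Dial angle, rad, growing clockwise seen from above. A detent every 30 degrees: 0 off (open ring), 0.524 one dot, 1.047 two dots, 1.571 three dots; stops just beyond both ends. A spring ball draws it into the nearest detent when let go; dragging it out takes about 0.03 N m: pressing its grippy top with 4 to 8 N about 20 mm off the axis is enough. Starts at off or one dot.
- dial_mark (a point): Outer end of the white pointer line on the dial's top, 26 mm from the dial's axis; turns with the dial.
- two_dots (a point): Middle of the two white dots on the panel (one behind the other on a line out from the dial, as are the three dots; the single dot and the open ring stand alone), 45 mm from the dial's axis: straight beyond the pointer when the dial is in its two-dot detent.
- vent_slide (a joint): Opening of the vent slide, m: 0 shut (against its stop), 0.042 fully open. A dark steel plate on the lid between two rails 6 mm high, 53 mm apart, running along the kiln's x; pushed to the kiln's back it shuts. 1.5 N of friction; stays where left. Starts 22 to 42 mm open.
- vent_lip (a point): Middle of the top edge of the vent slide's upturned lip, at height 219 mm; moves with the slide. The lip stands across the slide's front end: 36 mm wide (kiln's y), 8 mm thick (kiln's x), rising 19 mm above the lid. Push its front face towards the kiln's back.
- pinch_pot: Raw clay pinch pot, 60 mm across, 38 mm high, standing to the right of the kiln; origin under its centre. Leave alone.
- skull: Small pale clay skull, 83 x 56 x 59 mm, to the left of the kiln; origin under its centre. Leave alone.
- needle_tool: Grey needle tool, 110 mm long, lying left of the kiln; origin under its middle. Leave alone.
- loop_tool: Loop tool with a wooden handle, 162 mm long, lying across the counter in front of the drum; origin under its middle. Leave alone.

How it is judged:
By the outcome, as a careful person would: the job done as asked, in the order asked, and still so for the second after the job is handed in, with the robot touching nothing.
It also fails if it takes over 48 s, if anything falls off the work surface, if the arm or the gripper's body presses on something with over 40 N, if the wrist force passes 120 N, or if a joint passes its speed limit or range.

## Robot

A 6-joint arm with a two-finger parallel gripper is mounted at the origin on a cart in front of the work surface, level with it; the furniture and walls round the work are solid. World frame = base frame: x ahead of the robot, y to its left, z up, the work surface at z = 0. Lengths are in m, angles in rad, forces in N, time in s.
With the tool pointing down it reaches from about 0.35 to 0.975 m from the base axis. Payload 7.1 kg.
Tool frame: the origin (TCP) lies midway between the tips of the shut fingers; the grasp point (between the pads) lies 19 mm behind it; z points along the fingers, x is the direction in which the jaws open and shut, and the axes are right-handed (so a half turn about z gives the same grasp; the last joint's range is limited). The gripper opens to 88 mm and grips with 3 to 60 N. Pads are 20 mm wide; open, the fingers measure 115 mm over their backs; the gripper's body (75 mm by 178 mm) begins 61 mm behind the grasp point.
Start: joints at [-0.019, 0.423, 1.63, -0, 1.089, -0.019], TCP at [0.625, 0, 0.223] pointing down, gripper open.
Joint ranges: [-3, 3], [-0.9, 2.11], [0.09, 2.58], [-1.31, 4.45], [0.11, 2.69], [-2.54, 2.54]. Speed limits (rad/s): [2.39, 2.39, 3.01, 3.14, 3.14, 3.14].

## Interface

Orientations are given as a unit quaternion [w, x, y, z].
In Python, from station import move_pose, movel, movej, command_gripper, wait, inverse_kinematics, read_camera, camera_info, MotionError, job_done, get_time, get_joint_pos, get_qvel, get_effort, get_tcp_pos, get_ee_rot, get_ft_force, get_ft_torque, get_grip_width gives the robot as it stands. Calls block until the motion is done:
- move_pose(position, orientation): joint-space move of the TCP to a pose.
- movel(position, frame=None, v=0.15, until_force=None): straight line of the TCP; frame=None keeps the orientation; v is the mean speed in m/s. With until_force (N) it stops when the force on the tool has changed by that much, and returns True; else False.
- movej(angles): joint-space move.
- command_gripper(opening): opening from 0.0 (shut) to 1.0 (fully open); the grip force is fixed at half the most; returns when the fingers have stopped.
- wait(seconds).
- inverse_kinematics(position, orientation): joint angles nearest the present ones, or None.
- read_camera(name): name is "scene" or "top" or "wrist"; returns the picture (420x560x3 uint8, red, green, blue); there is no depth.
- camera_info(name): a dict with "intrinsics" (3x3 intrinsics, pixels), "T" (4x4, takes a point from camera to world coordinates); the wrist camera has in their place "tool_from_camera" (4x4, takes a point from camera to tool coordinates, whose origin is the TCP and whose axes are the tool frame's). Camera axes: x right, y up, looking along -z (the intrinsics and any distortion apply to the point x, -y, -z); pixel columns grow to the right and rows downward; lengths in m; the calibration is good to about 2 mm. The wrist camera is an equidistant fisheye: a pixel r from the principal point sees the ray r / f radians off the axis. A picture is of the moment at which its call begins: read the wrist's pose just before it. camera_info takes no time and is no camera call.
A pose or a line that the arm cannot do raises MotionError and nothing moves.
- job_done(): hands the job in, once; it reports no verdict.
Readings, each from a call of its own:
- get_time(): time.
- get_joint_pos(): joint angles.
- get_qvel(): joint speeds.
- get_effort(): joint torques, N m.
- get_tcp_pos(): TCP position.
- get_ee_rot(): TCP orientation.
- get_ft_force(): force on the tool from outside, world axes, zero at the start.
- get_ft_torque(): the same for the moment, N m.
- get_grip_width(): opening from 0.0 (shut) to 1.0 (fully open).
Only numpy, scipy, OpenCV 4.12 (cv2) and the standard library are available. Lean on these libraries where they do the work, as an engineer would, in place of code of your own. Each camera call takes 0.05 s, during which the arm holds its last target.

## Working session

There is one attempt and no reset: what is moved stays moved. The work goes in short steps, each a Python script; the robot and the scene stay as the last script left them, time stands still between calls to the robot, and variables do not carry over. Pictures are saved under pics/ and viewed, and the job is handed in when it is done.

```bash
ls; mkdir -p pics
python3 - <<'E'
from station import *
import cv2
for n in ["scene","top","wrist"]:
    im=read_camera(n); cv2.imwrite(f"pics/{n}0.png",im[:,:,::-1]); print(n,camera_info(n))
print(get_time(),get_tcp_pos(),get_ee_rot())
E
```

```text
pics
scene {'intrinsics': array([[503.65962879,   0.        , 287.97212862],
       [  0.        , 503.65962879, 203.06565544],
       [  0.        ,   0.        ,   1.        ]]), 'T': array([[ 0.87045728,  0.35392563, -0.34211223,  0.09920423],
       [-0.49222905,  0.62043216, -0.61055261, -0.62321946],
       [-0.00383279,  0.69985754,  0.71427217,  0.91900887],
       [ 0.        ,  0.        ,  0.        ,  1.        ]])}
top {'intrinsics': array([[526.81962107,   0.        , 276.2833148 ],
       [  0.        , 526.81962107, 207.56439307],
       [  0.        ,   0.        ,   1.        ]]), 'T': array([[-8.77519801e-02,  9.68706813e-01, -2.32178165e-01,
         1.55204322e-01],
       [-9.96141339e-01, -8.50023056e-02,  2.18412544e-02,
         4.57559583e-02],
       [ 1.42209252e-03,  2.33198882e-01,  9.72428023e-01,
         1.54567143e+00],
       [ 0.00000000e+00,  0.00000000e+00,  0.00000000e+00,
         1.00000000e+00]])}
wrist {'intrinsics': array([[325.1922621 ,   0.        , 285.56674877],
       [  0.        , 325.1922621 , 208.44473792],
       [  0.        ,   0.        ,   1.        ]]), 'tool_from_camera': array([[ 9.99999808e-01,  3.18726623e-04, -5.31991043e-04,
         2.37810682e-03],
       [ 1.78322630e-04, -9.69377517e-01, -2.45575237e-01,
        -6.73676347e-02],
       [-5.93971523e-04,  2.45575095e-01, -9.69377388e-01,
        -1.62753348e-01],
       [ 0.00000000e+00,  0.00000000e+00,  0.00000000e+00,
         1.00000000e+00]])}
0.15 [6.24563884e-01 2.37707304e-05 2.22073875e-01] [-3.12534486e-06  9.99999814e-01 -2.62241796e-06 -6.10050852e-04]
```

View pics/scene0.png

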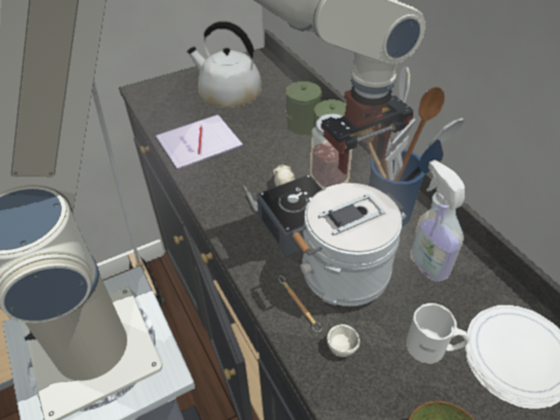

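View pics/top0.png

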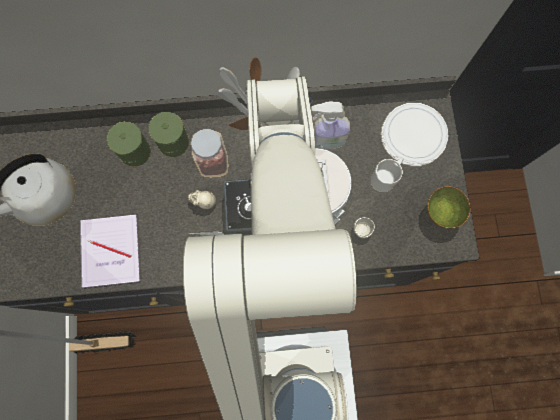

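View pics/wrist0.png

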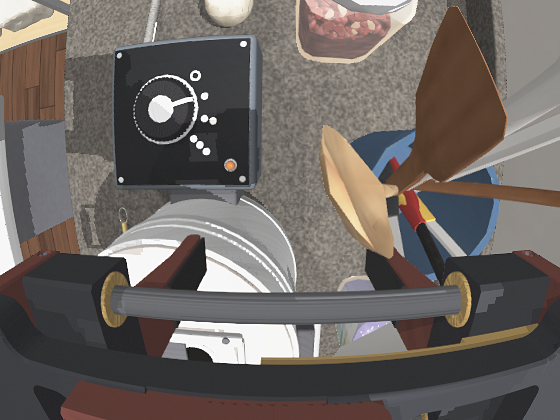

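The wrist view shows the control box, with dial centre about (163,109) and the pointer apparently near the single dot. The lid is hidden under the gripper. I'll enlarge it and compute rough positions.

```bash
cat > h.py <<'E'
from station import *
import numpy as np, cv2
from scipy.spatial.transform import Rotation as R
def Rq(q): return R.from_quat([q[1],q[2],q[3],q[0]])
def wristT(p,q):
    T=np.eye(4);T[:3,:3]=Rq(q).as_matrix();T[:3,3]=p
    return T@camera_info("wrist")["tool_from_camera"]
def ray(name,uv,T=None):
    ci=camera_info(name);K=ci["intrinsics"]
    if T is None:T=ci["T"]
    x=(uv[0]-K[0,2])/K[0,0];y=(uv[1]-K[1,2])/K[1,1]
    if name=="wrist":
        r=np.hypot(x,y);s=np.sin(r)/r if r>1e-9 else 1
        d=np.array([x*s,-y*s,-np.cos(r)])
    else: d=np.array([x,-y,-1.])
    return T[:3,3],T[:3,:3]@d
def atz(name,uv,z,T=None):
    o,d=ray(name,uv,T);return o+d*(z-o[2])/d[2]
def proj(name,P,T=None):
    ci=camera_info(name);K=ci["intrinsics"]
    if T is None:T=ci["T"]
    c=T[:3,:3].T@(np.array(P)-T[:3,3]);x,y,w=c[0],-c[1],-c[2]
    if name=="wrist":
        rr=np.hypot(x,y);th=np.arctan2(rr,w);x,y=x/rr*th,y/rr*th
    else:x,y=x/w,y/w
    return np.array([K[0,0]*x+K[0,2],K[1,1]*y+K[1,2]])
def crop(src,dst,x0,y0,x1,y1,k):
    im=cv2.imread(src)[y0:y1,x0:x1];cv2.imwrite(dst,cv2.resize(im,None,fx=k,fy=k,interpolation=cv2.INTER_CUBIC))
E
python3 - <<'E'
from h import *
crop("pics/wrist0.png","pics/c1.png",100,20,270,200,3)
crop("pics/scene0.png","pics/c2.png",230,150,420,350,3)
E
```

```text
(no output)
```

View pics/c1.png

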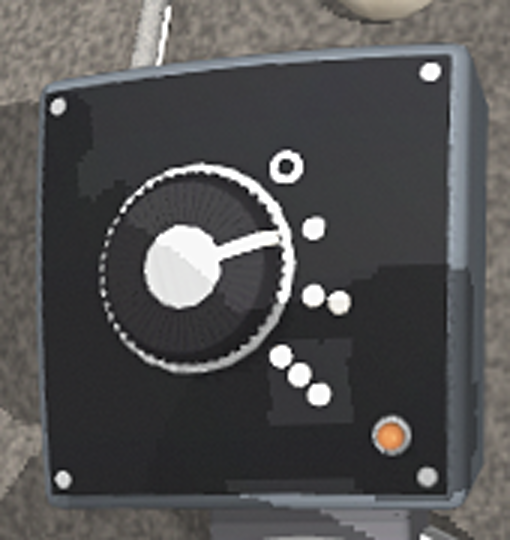

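View pics/c2.png

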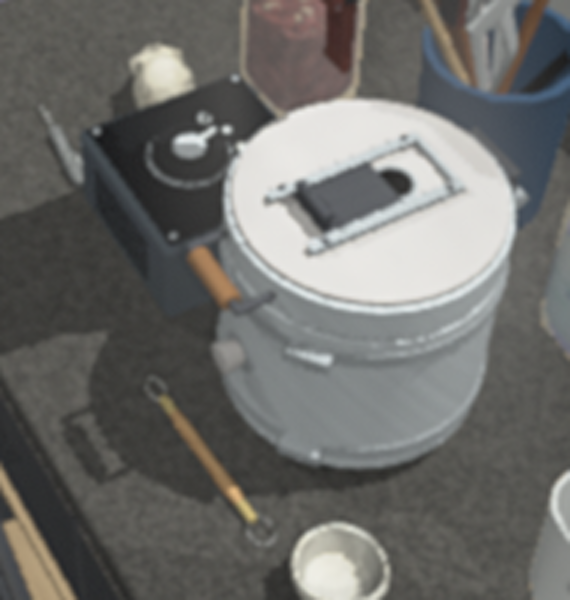

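Run:
```python
from h import *
p,q=[6.24563884e-01,2.37707304e-05,2.22073875e-01],[-3.12534486e-06,9.99999814e-01,-2.62241796e-06,-6.10050852e-04]
T=wristT(p,q)
f=lambda u,v,z:atz("wrist",(100+u/3,20+v/3),z,T)
S=[f(57,106,.087),f(430,71,.087),f(427,477,.087),f(62,480,.087)]
for s in S:print("screw",s.round(4))
c=np.mean(S,0);print("panel centre",c.round(4))
for n,u in dict(dial=(182,266,.0975),ptr=(278,236,.0975),ring=(286,166,.087),one=(314,228,.087),twoa=(313,295,.087),twob=(339,302,.087),t2=(300,375,.087)).items():print(n,f(*u).round(4))
g=lambda u,v,z:atz("scene",(230+u/3,150+v/3),z)
for n,u in dict(lip=(312,205,.219),scr1=(97,131,.087),scr2=(235,78,.087),scr3=(173,235,.087),lr0=(272,197,.206),lr1=(407,137,.206),rr0=(318,247,.206),rr1=(460,188,.206),rimL=(226,180,.2),rimR=(516,210,.2),rimT=(352,100,.2),rimB=(380,305,.2)).items():print(n,g(*u).round(4))
```

```text
screw [0.4617 0.1487 0.087 ]
screw [0.5884 0.1471 0.087 ]
screw [0.5867 0.0202 0.087 ]
screw [0.4598 0.0217 0.087 ]
panel centre [0.5241 0.0844 0.087 ]
dial [0.5126 0.0888 0.0975]
ptr [0.5439 0.0959 0.0975]
ring [0.5434 0.1191 0.087 ]
one [0.5525 0.0987 0.087 ]
twoa [0.5519 0.0778 0.087 ]
twob [0.5602 0.0752 0.087 ]
t2 [0.5472 0.053  0.087 ]
lip [ 0.4901 -0.1031  0.219 ]
scr1 [0.4605 0.1449 0.087 ]
scr2 [0.5864 0.1439 0.087 ]
scr3 [0.4587 0.0204 0.087 ]
lr0 [ 0.4788 -0.0748  0.206 ]
lr1 [ 0.5866 -0.073   0.206 ]
rr0 [ 0.4811 -0.1252  0.206 ]
rr1 [ 0.5889 -0.1283  0.206 ]
rimL [ 0.4639 -0.0422  0.2   ]
rimR [ 0.6125 -0.1577  0.2   ]
rimT [ 0.5789 -0.0198  0.2   ]
rimB [ 0.4914 -0.1788  0.2   ]
```

The crops are clear. The box screws form a 127 mm square and the kiln yaw is about -0.013. The drum axis comes out near (0.54,-0.097) and the lip near (0.490,-0.103). The pointer is at one dot, next to the single dot in c1.png (314,228). I'll lift the arm, shut the gripper and take a better overhead view.

Run:
```python
from h import *
movel([0.6,0,0.40],v=0.3)
command_gripper(0.0)
move_pose([0.5,-0.09,0.45],[0,1,0,0])
p,q=get_tcp_pos(),get_ee_rot()
im=read_camera("wrist");cv2.imwrite("pics/w1.png",im[:,:,::-1])
np.savez("w1.npz",p=p,q=q)
print(p,q,get_time(),get_grip_width(),get_ft_force())
im=read_camera("scene");cv2.imwrite("pics/s1.png",im[:,:,::-1])
```

```text
[ 0.50038133 -0.08984049  0.44995418] [-1.97317642e-04  9.99999782e-01 -4.25830072e-04  4.64786718e-04] 2.9167 0.003765136601429803 [ 0.31765018  0.09880932 -0.92708651]
```

View pics/w1.png

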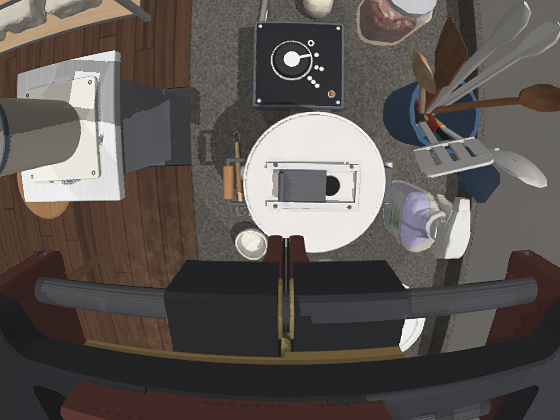

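View pics/s1.png

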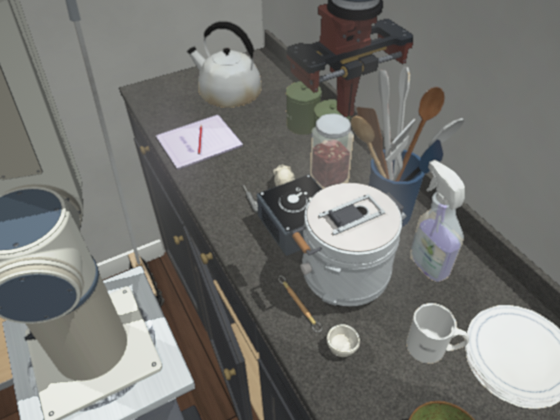

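Run:
```python
from h import *
crop("pics/w1.png","pics/c3.png",225,10,425,240,3.0) if 0 else crop("pics/w1.png","pics/c3.png",240,105,400,225,5)
crop("pics/w1.png","pics/c4.png",245,15,350,115,6)
```

```text
(no output)
```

View pics/c3.png

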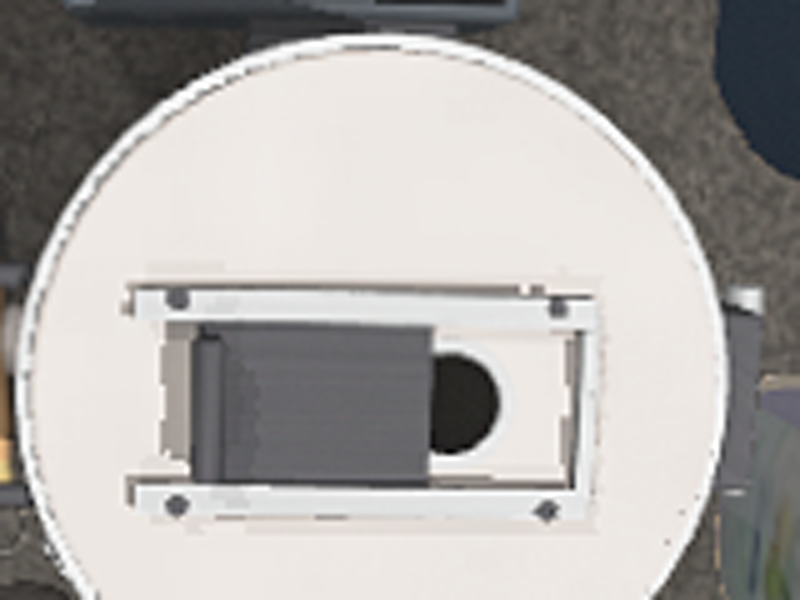

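View pics/c4.png

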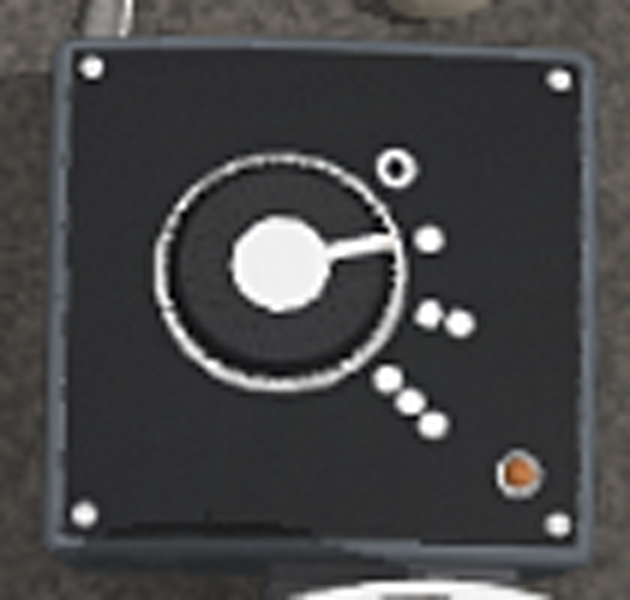

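Run:
```python
from h import *
d=np.load("w1.npz");T=wristT(d["p"],d["q"])
f=lambda u,v,z:atz("wrist",(245+u/6,15+v/6),z,T)
S=[f(92,67,.087),f(560,79,.087),f(557,524,.087),f(84,514,.087)]
for s in S:print("screw",s.round(4))
print("panel centre",np.mean(S,0).round(4))
for n,u in dict(dialcap=(280,263,.0975),ring_outer=(281,272,.089),ptr=(392,240,.0975),ring=(396,168,.087),one=(429,239,.087),twoa=(428,314,.087),twob=(460,323,.087),t2=(410,402,.087)).items():print(n,f(*u).round(4))
g=lambda u,v,z:atz("wrist",(240+u/5,105+v/5),z,T)
for n,u in dict(lip=(207,405,.219),lipfront=(192,405,.219),rails0a=(132,305,.206),rails0b=(133,500,.206),r1a=(595,312,.206),r1b=(590,505,.206),drumL=(20,370,.2),drumR=(725,370,.2),drumT=(385,38,.2),platefront=(430,405,.203)).items():print(n,g(*u).round(4))
```

```text
screw [0.4629 0.1481 0.087 ]
screw [0.5894 0.1466 0.087 ]
screw [0.5875 0.0203 0.087 ]
screw [0.4611 0.022  0.087 ]
panel centre [0.5252 0.0842 0.087 ]
dialcap [0.5131 0.0886 0.0975]
ring_outer [0.5135 0.0879 0.089 ]
ptr [0.5424 0.0954 0.0975]
ring [0.5444 0.1184 0.087 ]
one [0.5532 0.0983 0.087 ]
twoa [0.5528 0.0772 0.087 ]
twob [0.5613 0.0749 0.087 ]
t2 [0.5479 0.0526 0.087 ]
lip [ 0.4981 -0.0937  0.219 ]
lipfront [ 0.4944 -0.0936  0.219 ]
rails0a [ 0.4791 -0.0703  0.206 ]
rails0b [ 0.4788 -0.1208  0.206 ]
r1a [ 0.5971 -0.0714  0.206 ]
r1b [ 0.5981 -0.1222  0.206 ]
drumL [ 0.4496 -0.0877  0.2   ]
drumR [ 0.6349 -0.0869  0.2   ]
drumT [ 0.5428 -0.0028  0.2   ]
platefront [ 0.5552 -0.0965  0.203 ]
```

The lip's front face is at x≈0.494, y≈-0.095. The dial axis is at (0.513,0.088) and the pointer is at +13°. The two dots are at -15°, so the dial needs a 30° clockwise turn. I'll do the vent first.

Run:
```python
from h import *
Q=[0,.70710678,.70710678,0]
print(inverse_kinematics([0.462,-0.0945,0.30],Q))
move_pose([0.462,-0.0945,0.30],Q)
print(movel([0.462,-0.0945,0.2095],v=0.08,until_force=5),get_tcp_pos(),get_ft_force())
f0=get_ft_force()
r=movel([0.462+0.085,-0.0945-0.0011,0.2095],v=0.035,until_force=7)
print(r,get_tcp_pos(),get_ft_force()-f0,get_time())
```

```text
[-2.27000105e-01  1.00905263e-01  1.87658200e+00 -4.44089210e-16
  1.16410539e+00 -1.79779643e+00]
False [ 0.46240566 -0.0945948   0.20996741] [-0.11316447  0.08723325  0.77460107]
True [ 0.51392298 -0.09509638  0.20888619] [-0.76647244 -0.14461715 -0.11609765] 7.1333
```

Run:
```python
from h import *
print(get_tcp_pos(),get_ft_force())
im=read_camera("scene");cv2.imwrite("pics/s2.png",im[:,:,::-1])
crop("pics/s2.png","pics/c5.png",280,165,420,265,5)
```

```text
[ 0.51392298 -0.09509638  0.20888619] [-0.87963692 -0.0573839   0.65850341]
```

View pics/c5.png

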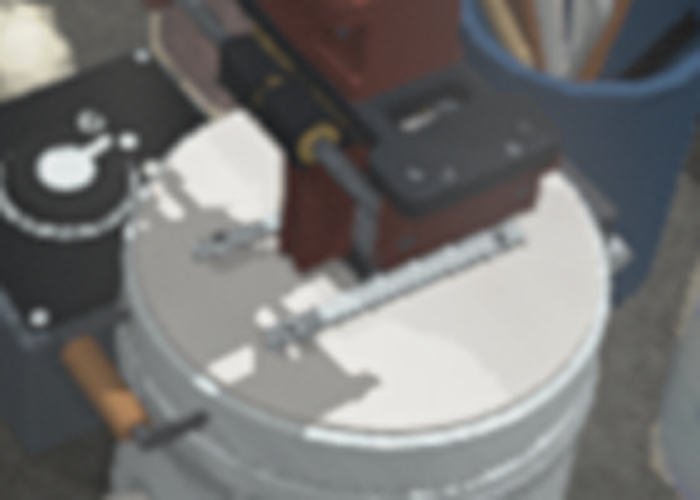

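The hand hides the slide in this view, at around crop (350,260). I'll push again with a higher threshold to see whether it's really at the stop.

Run:
```python
from h import *
p=get_tcp_pos()
r=movel([p[0]+0.03,p[1]-0.0004,0.2095],v=0.02,until_force=15)
print(r,get_tcp_pos(),get_ft_force(),get_time())
```

```text
True [ 0.51379555 -0.0949472   0.20823901] [ 0.5179359  -0.67833912 -0.35668196] 7.6833
```

Run:
```python
from h import *
movel([0.49,-0.095,0.212],v=0.1)
movel([0.49,-0.095,0.30],v=0.2)
move_pose([0.5,-0.09,0.45],[0,1,0,0])
p,q=get_tcp_pos(),get_ee_rot()
im=read_camera("wrist");cv2.imwrite("pics/w2.png",im[:,:,::-1])
np.savez("w2.npz",p=p,q=q);print(get_time())
crop("pics/w2.png","pics/c6.png",240,105,400,225,5)
```

```text
10.125
```

View pics/c6.png

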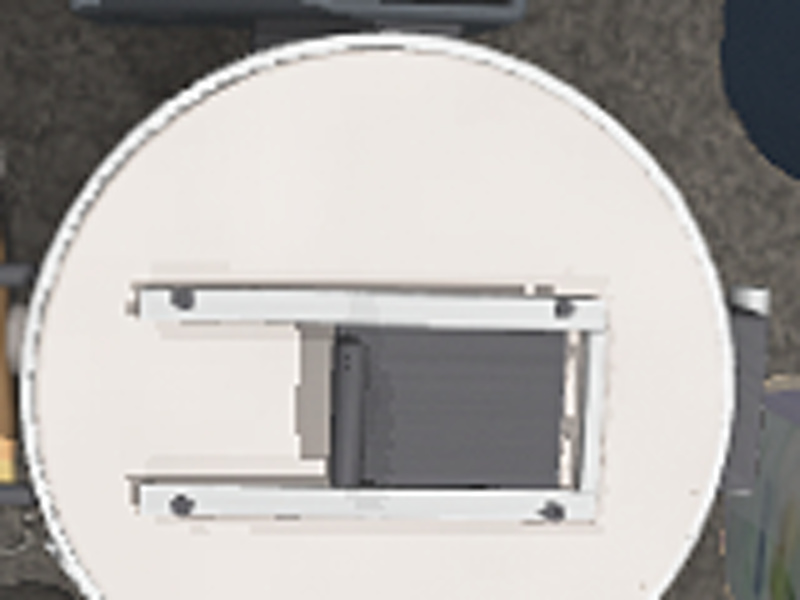

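The slide moved about 32 mm: its lip is now at crop x≈345, where it was at 207. The vent hole is covered, but a roughly 4 mm gap shows between the plate's back (562) and the rear crossbar (580). Both pushes stopped at the same place. I'll push once more, harder, and log force against position to be sure that's the stop.

Run:
```python
from h import *
d=np.load("w2.npz");T=wristT(d["p"],d["q"])
g=lambda u,v,z:atz("wrist",(240+u/5,105+v/5),z,T)
for n,u in dict(lip=(347,408,.219),plateback=(562,408,.203),bar=(580,408,.206)).items():print(n,g(*u).round(4))
Q=[0,.70710678,.70710678,0]
move_pose([0.49,-0.100,0.29],Q)
movel([0.49,-0.100,0.213],v=0.12,until_force=5)
movel([0.508,-0.100,0.213],v=0.08)
f0=get_ft_force();print(get_tcp_pos())
for x in [.512,.514,.516,.518,.520]:
    r=movel([x,-0.100,0.213],v=0.01,until_force=25)
    print(x,r,get_tcp_pos().round(5),(get_ft_force()-f0).round(2))
    if r or get_ft_force()[0]-f0[0]<-20:break
movel([0.49,-0.100,0.213],v=0.1)
movel([0.49,-0.095,0.29],v=0.2)
print(get_time())
```

```text
lip [ 0.5312 -0.0943  0.219 ]
plateback [ 0.5884 -0.0968  0.203 ]
bar [ 0.5925 -0.0962  0.206 ]
[ 0.50860627 -0.10002353  0.2132912 ]
0.512 False [ 0.51195 -0.10002  0.21299] [ 1.03  0.71 -0.66]
0.514 False [ 0.51394 -0.10001  0.21296] [ 0.24  0.14 -0.57]
0.516 False [ 0.51415 -0.09995  0.21282] [-7.66  0.09  5.37]
0.518 False [ 0.51432 -0.09999  0.21273] [-14.77   0.46  11.06]
0.52 False [ 0.51447 -0.09994  0.21267] [-20.61  -1.66  16.72]
15.6417
```

The position held at x≈0.5143 while the force rose to 20 N, so the vent is at its hard stop and shut. Next I'll check clearance to the jar and crock before using the dial.

Run:
```python
from h import *
for z in (.15,.2): print("jar top cam",z,atz("top",(207,140),z).round(3),"scene",atz("scene",(331,128),z).round(3))
d=np.load("w1.npz");T=wristT(d["p"],d["q"])
for z in (.2,.25,.3):print("spoon tip",atz("wrist",(417,65),z,T).round(3),atz("scene",(360,122),z).round(3), "wood spatula",atz("wrist",(450,30),z,T).round(3))
```

```text
jar top cam 0.15 [0.7   0.191 0.15 ] scene [0.69 0.21 0.15]
jar top cam 0.2 [0.68  0.186 0.2  ] scene [0.652 0.155 0.2  ]
spoon tip [0.675 0.065 0.2  ] [0.724 0.141 0.2  ] wood spatula [0.729 0.124 0.2  ]
spoon tip [0.654 0.054 0.25 ] [0.681 0.088 0.25 ] wood spatula [0.701 0.106 0.25 ]
spoon tip [0.633 0.043 0.3  ] [0.637 0.035 0.3  ] wood spatula [0.674 0.088 0.3  ]
```

The jar at about x 0.69 and the spoon tip at about (0.635,0.04,0.30) both clear the hand, whose body reaches x≈0.585. I'll press the front side of the dial's top.

```bash
cat >> h.py <<'E'
C=np.array([0.5133,0.0883])
def tip(phi,r=0.019):
    a=np.radians(phi);return C+r*np.array([np.cos(a),np.sin(a)])
def qyaw(deg):  # tool down, yawed by deg about world z
    r=R.from_euler('z',deg,degrees=True)*R.from_matrix(np.diag([1.,-1,-1]))
    x,y,z,w=r.as_quat();return [w,x,y,z]
E
python3 - <<'E'
from h import *
p=tip(195)
movel([0.49,-0.095,0.33],v=0.25)
move_pose([*p,0.20],qyaw(15))
movel([*p,0.115],v=0.12)
f0=get_ft_force()
r=movel([*p,0.090],v=0.015,until_force=4)
t=get_tcp_pos();print(r,t,(get_ft_force()-f0).round(2),get_time())
z=t[2]
for i in range(8):
    z-=0.0005; movel([*p,z],v=0.01)
    f=get_ft_force()-f0;print(round(z,4),get_tcp_pos().round(4),f.round(2))
    if f[2]>5: break
print(get_time(),z)
E
```

```text
True [0.49491743 0.08338035 0.09778215] [-0.42  0.31  4.78] 19.3833
0.0973 [0.4949 0.0834 0.0978] [-2.43  0.47  7.06]
19.6333 0.09728215058161226
```

Contact came at z=0.0978, against an expected 0.0975, with 7 N. Now I'll drag it clockwise.

Run:
```python
from h import *
z=0.0972
for k in range(1,7):
    a=-5.5*k
    movel([*tip(195+a),z],frame=qyaw(15+a),v=0.02)
    f=get_ft_force();print(a,get_tcp_pos().round(4),f.round(2),get_ft_torque().round(3))
    if f[2]>11: z+=0.0005
    if f[2]<5: z-=0.0004
print(get_time())
```

```text
-5.5 [0.4945 0.0849 0.0977] [-3.53 -2.15  9.34] [-0.396  0.477 -0.008]
-11.0 [0.4942 0.0866 0.0977] [-3.13 -4.32 10.01] [-0.643  0.485 -0.025]
-16.5 [0.4943 0.0885 0.0977] [-2.61 -2.7   9.5 ] [-0.393  0.412 -0.066]
-22.0 [0.4947 0.0906 0.0978] [-1.54  0.27  8.41] [-0.119  0.346 -0.013]
-27.5 [0.4949 0.0921 0.0977] [-2.07 -2.27  8.8 ] [-0.592  0.36  -0.023]
-33.0 [0.4955 0.0938 0.0977] [-1.47 -3.79  8.17] [-0.631  0.316 -0.063]
21.1333
```

Run:
```python
from h import *
p=get_tcp_pos()
movel([p[0],p[1],0.13],v=0.1)
movel([p[0],p[1],0.30],v=0.25)
move_pose([0.5,-0.05,0.42],[0,1,0,0])
p,q=get_tcp_pos(),get_ee_rot()
im=read_camera("wrist");cv2.imwrite("pics/w3.png",im[:,:,::-1])
np.savez("w3.npz",p=p,q=q);print(get_time(),p)
crop("pics/w3.png","pics/c7.png",*[int(v) for v in (*(proj("wrist",[.52,.085,.09],wristT(p,q))-55),*(proj("wrist",[.52,.085,.09],wristT(p,q))+55))],5)
```

```text
23.2667 [ 0.49945209 -0.04963379  0.41802672]
```

View pics/c7.png

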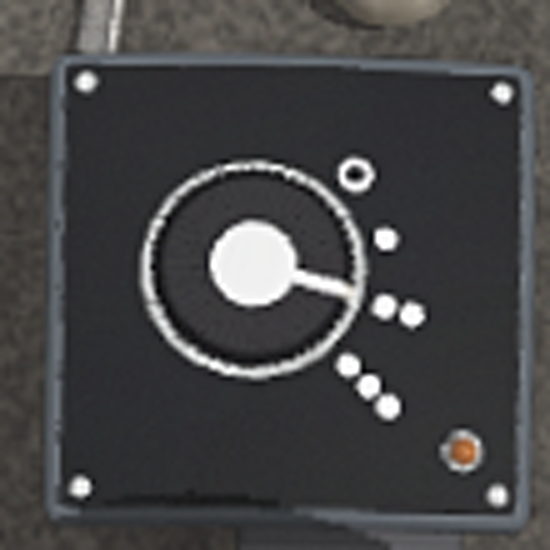

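View pics/w3.png

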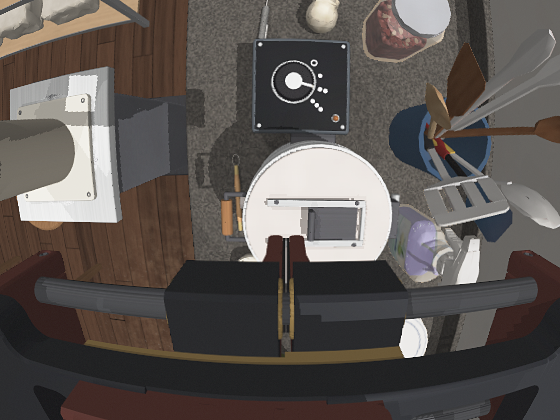

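The pointer runs from crop (253,264) to (355,292), straight at the two dots at (385,306) and (412,314), and the vent is still shut. One numeric check and a comparison of the bystanders, then I'll hand in.

Run:
```python
from h import *
d=np.load("w3.npz");T=wristT(d["p"],d["q"])
o=[int(v) for v in proj("wrist",[.52,.085,.09],T)-55]
f=lambda u,v,z:atz("wrist",(o[0]+u/5,o[1]+v/5),z,T)
c=f(253,264,.0975);a=f(355,292,.0975);b=(f(385,306,.087)+f(412,314,.087))/2;c1=np.r_[C,0]
A=lambda p,c:np.degrees(np.arctan2(p[1]-c[1],p[0]-c[0])).round(1)
print(c,"ptr",A(a,c),"dots",A(b,c),np.linalg.norm(b[:2]-c[:2]))
im=read_camera("scene");cv2.imwrite("pics/s3.png",im[:,:,::-1])
s1=cv2.imread("pics/s1.png")[140:370,230:420];s3=cv2.imread("pics/s3.png")[140:370,230:420]
cv2.imwrite("pics/cmp.png",cv2.resize(np.hstack([s1,s3]),None,fx=2,fy=2))
```

```text
[0.51311663 0.08830277 0.0975    ] ptr -15.2 dots -15.3 0.045563869521501994
```

View pics/cmp.png

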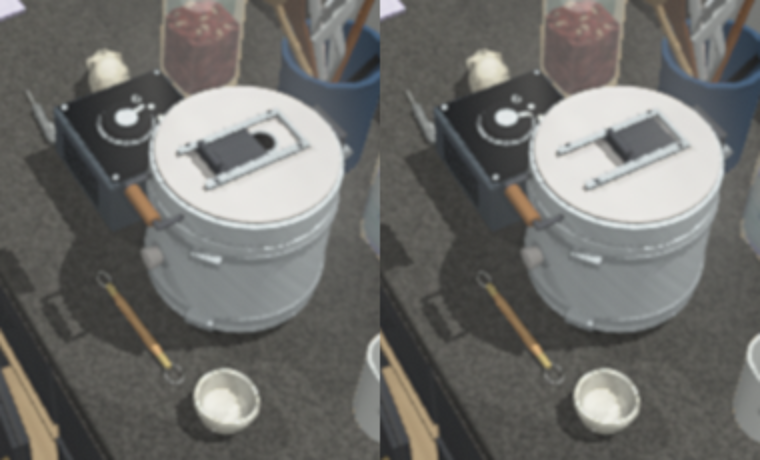

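The before and after views match for the pot, loop tool, skull and needle tool. The only changes are the shut vent and the turned dial.

```bash
python3 -c "
from station import *
job_done();print(get_time())"
```

```text
the job is handed in; nothing more can be done
the job is handed in; nothing more can be done
```

The kiln is set: the vent is fully shut and the dial's pointer is in at the two dots. I handed the job in after about 23.5 s of the 48 s.

- **Vent:** With the gripper shut, I pushed the lip's front face about 33 mm towards the kiln's back. A follow-up push held within about 0.5 mm while the force rose to 20 N, so it is against its stop. A gap of about 4 mm still shows between the plate and the rear crossbar. I took this as the design, because the stop held under that force and the vent hole is covered.
- **Dial:** I pressed the front of its top with about 7 to 10 N and dragged it about 32° clockwise from one dot. That was slightly over the suggested 4 to 8 N. After I lifted off, the pointer measured -15.2° and the two dots -15.3°.
- **Bystanders:** The pot, skull, needle tool and loop tool look unmoved in the before and after pictures, and the robot was clear of everything at hand-in.

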